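Put the cinnamon stick away in its glass tube

TASK

Put the cinnamon stick that stands in the cup away in the empty glass tube of the spice rack: take off that tube's wooden cap, push the stick down into the tube until it stands on the bottom, and put the same cap back on fully home. Leave the other two tubes closed and do not knock over the cup, the jug or the jars.

Things in the scene. Friction and masses are not known exactly. Their poses are not given: they have to be found in the camera images.
- rack: dark wooden rack, 80 x 220 x 85 mm, fixed; origin at the centre of its underside, y along the row. Its upper board (z 60 to 72 mm) has three holes at y = -62, 0, +62 mm, each holding an upright tube; end panels 85 mm high at y = +-105 mm. Grip caps across the row (one finger on each x side): between neighbouring caps there are only 22 mm
- tube_a: the EMPTY clear glass tube, fixed upright in one of the rack's three places; outside 26 mm, bore 20 mm, 110 mm high, bottom 5 mm thick; origin at the centre of its underside (14 mm above the worktop), z up. The cap rests on a white collar (38 mm across, top 97 mm above the origin, 13 mm below the mouth). The stick, fully in, sticks out 23 mm above the mouth, inside the cap
- tube_mouth (a point): centre of the mouth of the empty tube, level with its rim, 124 mm above the worktop
- cap_a: wooden slip-on cap of the empty tube, with a white dot on top (the other caps have green dots); cylinder 40 mm across, 58 mm high, hollow from below (bore 31 mm, 42 mm deep), 40 g; origin at the centre of its lower edge, z up. At the start it sits on the collar, 97 mm above the tube's origin, with 2 mm play round the tube; it lifts straight off and stands well on its open end
- tube_b: neighbouring tube, same size, with a cinnamon stick in it, closed
- cap_b: cap of the tube that already holds a cinnamon stick, same as cap_a but with a green dot; stays on
- tube_c: neighbouring tube, same size, with dark vanilla pods in it, closed
- cap_c: cap of the tube with the vanilla pods, same as cap_a but with a green dot; stays on
- stick: rigid brown cinnamon stick, round, 12 mm in diameter, 128 mm long, 15 g; origin at its middle, z along it towards the end that points up at the start. It stands in the cup, leaning about 30 degrees on the rim, its upper end free, 120 mm above the worktop. Both ends are alike
- cup: white espresso cup with one handle (59 mm across, 55 mm high, 127 g), loose on the worktop; origin at the underside, z up; the round body's axis is at y = +11.5 mm, the handle at -y
- jug: steel milk jug behind the work, 65 x 87 x 78 mm, loose; origin at the centre of its underside, z up; stays
- jam: jam jar with white lid behind the work, 72 mm across, 102 mm high, loose; origin at the centre of its underside, z up; stays
- seasoning: spice jar with red lid behind the work, 45 mm across, 106 mm high, loose; origin at the centre of its underside, z up; stays

How it is judged:
By the outcome, as a careful person would: the job done as asked, in the order asked, and still so for the second after the job is handed in, with the robot touching nothing.
It also fails if it takes over 72 s, if anything falls off the work surface, if the arm or the gripper's body presses on something with over 40 N, if the wrist force passes 120 N, or if a joint passes its speed limit or range.

ROBOT

A 6-joint arm with a two-finger parallel gripper is mounted at the origin on a cart in front of the work surface, level with it; the furniture and walls round the work are solid. World frame = base frame: x ahead of the robot, y to its left, z up, the work surface at z = 0. Lengths are in m, angles in degrees, forces in N, time in s.
With the tool pointing down it reaches from about 0.35 to 0.875 m from the base axis. Payload 4.2 kg.
Tool frame: the origin (TCP) lies midway between the tips of the shut fingers; the grasp point (between the pads) lies 19 mm behind it; z points along the fingers, y is the line along which they close (so a half turn about z gives the same grasp; the last joint's range is limited). The gripper opens to 87 mm and grips with 3 to 60 N. Pads are 19 mm wide; open, the fingers measure 117 mm over their backs; the gripper's body (75 mm by 190 mm) begins 51 mm behind the grasp point.
Start: joints at [80.936, 22.042, 0.453, 0, -68.411, -14.817], TCP at [0.253, 0.571, 0.223] pointing down, gripper open.
Joint ranges: [-179.83, 179.83], [-69.29, 118.12], [-61.27, 80.66], [-181.25, 117.63], [-171.15, -9.14], [-177.46, 177.46]. Speed limits (degrees/s): [159.86, 159.86, 180, 180, 180, 180].

INTERFACE

Orientations are given as [roll, pitch, yaw] about the fixed x, y, z axes, in that order (R = Rz(yaw) Ry(pitch) Rx(roll)).
In Python, from workcell import env gives the robot as it stands. The module is installed in compiled form; this text tells all that it offers. Calls block until the motion is done:
- env.goto(position, orientation): joint-space move of the TCP to a pose.
- env.move_straight(position, rotation=None, rate=0.15, force_limit=None): straight line of the TCP; rotation=None keeps the orientation; rate is the mean speed in m/s. With force_limit (N) it stops when the force on the tool has changed by that much, and returns True; else False.
- env.set_joints(angles): joint-space move.
- env.gripper_to(opening, grasp_force=None): opening from 0.0 (shut) to 1.0 (fully open); grasp_force is the grip in N (None keeps the last); returns when the fingers have stopped.
- env.dwell(seconds).
- env.inverse_kinematics(position, orientation): joint angles nearest the present ones, or None.
- env.read_state(): the state.
- env.grab_frame(name): name is "scene" or "side" or "wrist"; returns a dict with "image" (400x640x3 uint8, blue, green, red), "fx", "fy", "cx", "cy" (pixels), "position" and "orientation" of the camera in the world. Camera axes: x right, y up, looking along -z (the intrinsics and any distortion apply to the point x, -y, -z); pixel columns grow to the right and rows downward; lengths in m; the calibration is good to about 2 mm. A picture is of the moment at which its call begins. There is no depth.
A pose or a line that the arm cannot do raises env.Unreachable and nothing moves.
- env.close_job(): hands the job in; it is judged then, once.
Trained networks look in a picture, given as the dict that the camera call returned (one of the last four; its "shot" number tells which), for a name from the list of things; names that differ only in an ending like _2 or _b are one class to them, and where a whole thing is asked for, a point or a joint stands for the part that bears it (a point fixed in the world has none). Each returns a list of dicts, best first, with "score" (0 to 1); they miss things now and then, are a little off and sometimes report something else, mostly with a low value. They report only what shows in the picture. A call takes as long as a camera call.
- env.search_frame(picture, thing): "xyz" ([x, y, z] in m, in world coordinates, good to about 4 mm: the middle of the surface that is visible of it).
- env.trace(picture, thing): "mask" (400x640 bool, what is visible of it).
The state is a dict: "clock": time; "joint_positions": joint angles; "qvel": joint speeds; "joint_torque": joint torques, N m; "position": TCP position; "tool_rot": TCP orientation; "force": force on the tool from outside, world axes, zero at the start; "wrist_torque": the same for the moment, N m; "opening": opening from 0.0 (shut) to 1.0 (fully open); "finger_force": force on a finger pad.
Only numpy, scipy, OpenCV 4.12 (cv2) and the standard library are available. Lean on these libraries where they do the work, as an engineer would, in place of code of your own. Each camera call takes 0.05 s, during which the arm holds its last target. There are 200 camera calls.

## Working session

There is one attempt and no reset: what is moved stays moved. The work goes in short steps, each a Python script; the robot and the scene stay as the last script left them, time stands still between calls to the robot, and variables do not carry over. Pictures are saved under pics/ and viewed, at most 10 in all, crops included, and the job is handed in when it is done.

```bash
mkdir -p pics; ls
python3 - <<'E'
from workcell import env
import cv2, numpy as np
s=env.read_state(); print(s)
ims=[]
for n in ["scene","side"]:
    p=env.grab_frame(n); ims.append(p["image"])
    print(n,{k:v for k,v in p.items() if k!="image"})
    for t in ["cap_a","stick","cup","tube_a","tube_mouth","rack","jug","jam","seasoning"]:
        try:
            r=env.search_frame(p,t); print(t,[(np.round(q["xyz"],3).tolist(),round(q["score"],2)) for q in r[:4]])
        except Exception as e: print(t,e)
for n,i in zip("ab",ims): cv2.imwrite(f"pics/{n}1.png",i)
print(env.read_state()["clock"])
E
```

```text
pics
{'clock': 0.0, 'joint_positions': array([ 8.09349195e+01,  2.20916506e+01,  3.79190337e-01, -2.98430496e-02,
       -6.84109254e+01, -1.48168544e+01]), 'qvel': array([ 0.07318468,  0.08625093,  0.03059598, -0.07184241,  0.01981696,
        0.00100471]), 'joint_torque': array([ 2.89435493e-04, -3.90663528e+01,  1.87400991e+01,  4.21966195e+00,
        1.09401683e-02, -1.93837759e-04]), 'position': array([0.25276417, 0.57094276, 0.221444  ]), 'tool_rot': array([ 1.79873624e+02, -4.75025863e-03, -2.38929403e+01]), 'force': array([0.64254983, 0.24605934, 0.22443582]), 'wrist_torque': array([ 0.0439941 ,  0.0561568 , -0.00957144]), 'finger_force': 0.0, 'opening': 0.9979576818616576}
scene {'fx': 400.1908766482154, 'fy': 400.1908766482154, 'cx': 322.9850824041288, 'cy': 197.92705984499176, 'position': array([0.00710489, 0.42139706, 0.56933442]), 'orientation': array([  58.88239679,    1.17421281, -128.61784262]), 'shot': 1}
cap_a [([0.503, 0.172, 0.151], 0.77), ([0.492, 0.057, 0.149], 0.64), ([0.498, 0.117, 0.151], 0.62)]
stick [([0.495, -0.177, 0.097], 0.46)]
cup [([0.517, -0.207, 0.
[... 296 characters left out ...]
7240033, 'fy': 397.72222747240033, 'cx': 313.4419847268013, 'cy': 195.14594391566214, 'position': array([ 0.29683933, -0.73455077,  0.42321694]), 'orientation': array([ 65.90238912,  -1.02003991, -22.97291708]), 'shot': 2}
cap_a [([0.502, 0.099, 0.163], 0.72), ([0.498, 0.031, 0.147], 0.69), ([0.503, 0.162, 0.162], 0.59), ([0.663, -0.001, 0.077], 0.52)]
stick [([0.511, -0.189, 0.08], 0.71), ([0.499, 0.1, 0.164], 0.67)]
cup [([0.524, -0.235, 0.044], 0.81)]
tube_a [([0.499, 0.034, 0.092], 0.46), ([0.499, 0.098, 0.161], 0.38)]
tube_mouth []
rack [([0.489, -0.002, 0.058], 0.94)]
jug [([0.658, -0.082, 0.052], 0.59)]
jam [([0.663, -0.001, 0.078], 0.84)]
seasoning [([0.641, 0.092, 0.059], 0.72)]
1.0
```

```bash
python3 -c "
import cv2
for n in 'ab':
    i=cv2.imread(f'pics/{n}1.png'); cv2.imwrite(f'pics/{n}1b.png',cv2.resize(i,(800,500),interpolation=cv2.INTER_CUBIC))"
```

```text
(no output)
```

View pics/a1b.png

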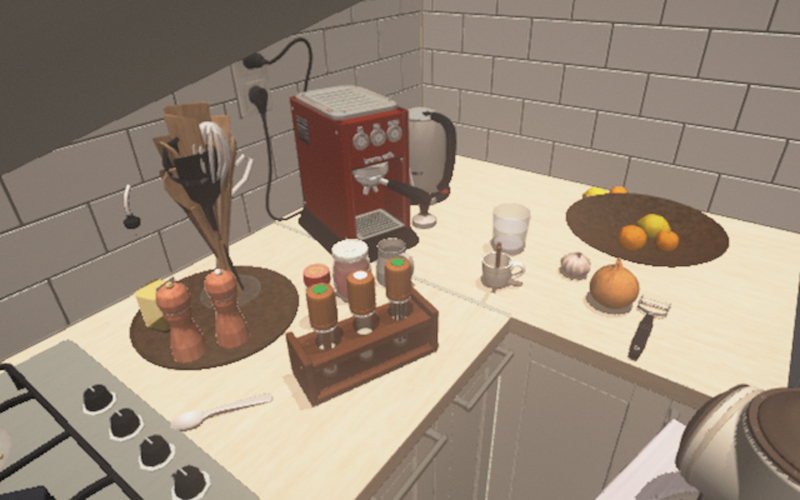

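View pics/b1b.png

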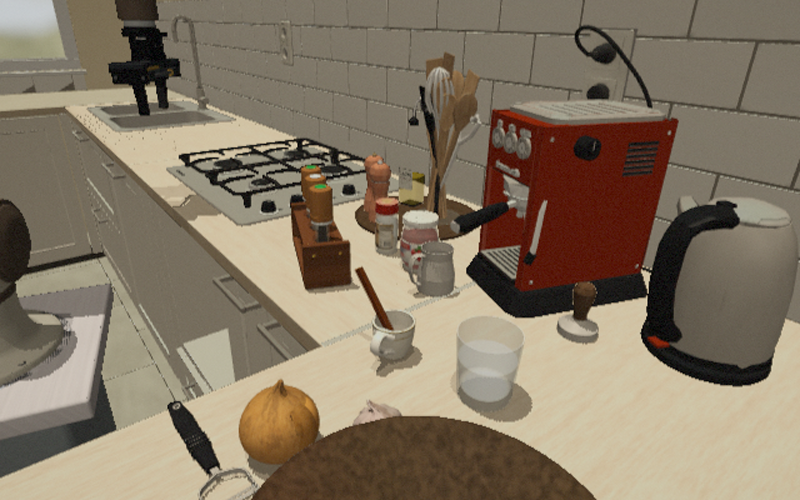

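The scene view shows the rack with three caps. The white dot is on the middle one, at (361,273), with green dots at (320,290) and (398,262). The side view shows the stick leaning in the cup, from its free end at (360,270) to the rim at (390,325). Next I'll look from the wrist camera.

```bash
cat > h.py <<'E'
from workcell import env
import cv2, numpy as np
from scipy.spatial.transform import Rotation as R
def rot(o): return R.from_euler('xyz',o,degrees=True).as_matrix()
def ray(p,uv):
    d=np.array([(uv[0]-p["cx"])/p["fx"],-(uv[1]-p["cy"])/p["fy"],-1.])
    d=rot(p["orientation"])@d; return np.array(p["position"]),d/np.linalg.norm(d)
def proj(p,X):
    c=rot(p["orientation"]).T@(np.asarray(X)-p["position"])
    return np.array([p["cx"]-p["fx"]*c[0]/c[2],p["cy"]+p["fy"]*c[1]/c[2]])
def tri(L):
    A=np.zeros((3,3));b=np.zeros(3)
    for o,d in L:
        M=np.eye(3)-np.outer(d,d);A+=M;b+=M@o
    X=np.linalg.solve(A,b)
    return X,[round(1e3*np.linalg.norm((np.eye(3)-np.outer(d,d))@(X-o)),1) for o,d in L]
def mask(p,t,near=None):
    r=env.trace(p,t)
    if not r: return None
    if near is not None:
        r=sorted(r,key=lambda q:np.hypot(*(np.argwhere(q["mask"]).mean(0)[::-1]-near)))
    return r[0]["mask"]
def ends(m):   # end points of the long axis (pixels), and width
    P=np.argwhere(m)[:,::-1].astype(float);c=np.median(P,0)
    _,_,V=np.linalg.svd(P-P.mean(0),full_matrices=False);t=(P-P.mean(0))@V[0];a,b=np.percentile(t,[1,99])
    e=[P.mean(0)+V[0]*a,P.mean(0)+V[0]*b]; e.sort(key=lambda q:q[1]); return e  # upper first
def dots(p,kind):
    h=cv2.cvtColor(p["image"],cv2.COLOR_BGR2HSV)
    m=cv2.inRange(h,(50,100,60),(80,255,255)) if kind=="green" else cv2.inRange(h,(0,0,150),(179,50,255))
    n,_,s,c=cv2.connectedComponentsWithStats(m)
    return [(c[i].round(1).tolist(),int(s[i,4])) for i in range(1,n) if 15<s[i,4]<1500]
def save(p,n): cv2.imwrite(f"pics/{n}.png",p["image"])
E
python3 - <<'E'
from h import *
ps={n:env.grab_frame(n) for n in ["scene","side"]}
L={};
for n,p in ps.items():
    m=mask(p,"stick",(398,215) if n=="scene" else (300,235)); e=ends(m); L[n]=(p,e); print(n,np.round(e,1).tolist(),m.sum(),"green",dots(p,"green"))
print("top",tri([ray(L[n][0],L[n][1][0]) for n in L]))
N=[];
for n in L:
    o,d0=ray(L[n][0],L[n][1][0]);_,d1=ray(L[n][0],L[n][1][1]);N.append(np.cross(d0,d1))
a=np.cross(*N);a/=np.linalg.norm(a);print("axis",a*np.sign(a[2]))
for y in (90,-90): print(y,env.inverse_kinematics([.45,.11,.33],[180,0,y]))
E
```

```text
scene [[398.7, 194.0], [397.0, 212.0]] 79 green [([317.7, 209.3], 38), ([255.4, 230.8], 49)]
side [[286.9, 215.5], [310.2, 262.7]] 341 green [([256.1, 148.9], 19)]
top (array([ 0.49540663, -0.17027613,  0.12014596]), [np.float64(2.6), np.float64(2.6)])
axis [-0.31753195  0.38001495  0.86877045]
90 [ 33.91529152   2.27494158  -9.8494634    0.         -77.87559502
 146.08470848]
-90 [ 33.91529152   2.27494158  -9.8494634    0.         -77.87559502
 -33.91529152]
```

Run:
```python
from h import *
P=[]
for k,pos in enumerate([[.40,.11,.34],[.50,.06,.34]]):
    env.goto(pos,[180,0,-90]); p=env.grab_frame("wrist"); P.append(p); save(p,f"w{k}")
    print(np.round(p["position"],3),np.round(p["orientation"],1),"G",dots(p,"green"),"W",dots(p,"white"))
cv2.imwrite("pics/w.png",cv2.resize(np.hstack([p["image"] for p in P]),(800,250)))
print(env.read_state()["clock"])
```

```text
[0.402 0.029 0.5  ] [ -17.2   -0.  -180. ] G [([223.1, 123.0], 237), ([219.7, 229.5], 173)] W [([31.0, 28.0], 281), ([120.1, 31.6], 208), ([155.7, 33.4], 39), ([302.9, 106.1], 132), ([221.3, 179.3], 242), ([22.5, 258.8], 192)]
[ 0.502 -0.021  0.499] [-1.720e+01 -1.000e-01  1.799e+02] G [([316.6, 169.8], 209), ([304.4, 267.9], 154)] W [([13.6, 7.6], 127), ([39.6, 0.6], 19), ([85.6, 50.6], 1269), ([35.1, 17.7], 153), ([86.8, 14.8], 18), ([1.5, 20.5], 51), ([104.0, 23.8], 17), ([1.8, 30.8], 20), ([19.0, 45.4], 25), ([615.0, 73.2], 689), ([299.5, 104.7], 186), ([576.9, 132.0], 333), ([231.2, 191.1], 17), ([6.6, 265.5], 105)]
3.6333
```

View pics/w.png

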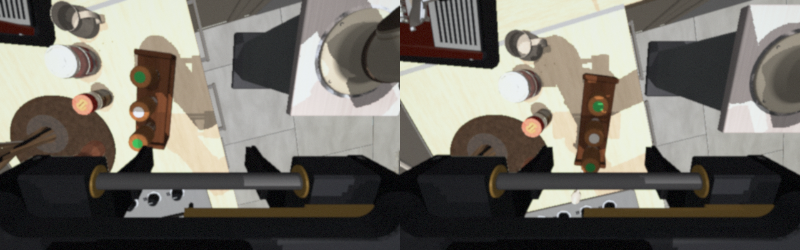

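The wrist views (half size) show the rack with the white dot on the middle cap, at about (139,112) on the left and (595,138) on the right, and green dots either side. Now I'll triangulate them.

Run:
```python
from h import *
P=[]
fr=[]
for pos in ([.50,.06,.34],[.50,-.01,.34]):
    env.goto(pos,[180,0,-90]); p=env.grab_frame("wrist"); g=dots(p,"green")
    g=sorted(g,key=lambda q:q[0][1]); g=[np.array(q[0]) for q in g]
    m=(g[0]+g[1])/2; x,y=m.astype(int)
    c=p["image"][y-14:y+14,x-14:x+14].astype(int); sat=c.max(2)-c.min(2)
    w=(sat<35)&(c.min(2)>90); q=np.argwhere(w); 
    print(g,m,len(q)); wd=q.mean(0)[::-1]+[x-14,y-14] if len(q)>10 else m
    print(wd); fr.append((p,[g[0],wd,g[1]])); save(p,"d%d"%len(fr))
s=env.grab_frame("scene"); gs=sorted([np.array(q[0]) for q in dots(s,"green")],key=lambda q:-q[0])
x,y=((gs[0]+gs[1])/2).astype(int);c=s["image"][y-12:y+12,x-10:x+10].astype(int);w=((c.max(2)-c.min(2))<35)&(c.min(2)>120);q=np.argwhere(w);print("scene",gs,len(q),q.mean(0)[::-1]+[x-10,y-12])
X=[]
for i in range(3):
    L=[ray(p,d[i]) for p,d in fr]
    if i!=1: L.append(ray(s,gs[0 if i==0 else 1]))
    t=tri(L); X.append(t[0]); print(np.round(t[0],4),t[1])
print(np.linalg.norm(X[2]-X[0]),"mid",(X[0]+X[2])/2,"yaw",np.degrees(np.arctan2(-(X[2]-X[0])[0],(X[2]-X[0])[1])),env.read_state()["clock"])
```

```text
[array([316.3, 168.7]), array([303.8, 266.1])] [310.05 217.4 ] 202
[309.55940594 220.2029703 ]
[array([316.7, 227.8]), array([305. , 314.5])] [310.85 271.15] 118
[310.59322034 271.44915254]Traceback (most recent call last):
  File "<stdin>", line 13, in <module>
IndexError: list index out of range
```

Run:
```python
from h import *
p0=env.grab_frame("wrist"); o=np.array(p0["position"])-env.read_state()["position"]; print(o,p0["orientation"])
def cam(pos): q=dict(p0); q["position"]=np.array(pos); q["orientation"]=np.array([-17.2,0,180.]) ; return q
# exact poses: orientation/positions for the earlier views are near these; refresh at the two extra places
g=[]
for pos in ([.40,.11,.34],[.52,.03,.34],[.46,.0,.34]):
    env.goto(pos,[180,0,-90]); env.dwell(.15); p=env.grab_frame("wrist")
    d=sorted([np.array(q[0]) for q in dots(p,"green")],key=lambda q:q[1]); m=(d[0]+d[1])/2; x,y=m.astype(int)
    c=p["image"][y-14:y+14,x-14:x+14].astype(int); w=((c.max(2)-c.min(2))<35)&(c.min(2)>90)
    n,_,s,cc=cv2.connectedComponentsWithStats(w.astype(np.uint8)); i=1+np.argmax(s[1:,4]); wd=cc[i]+[x-14,y-14]
    print(len(d),d,wd,s[i,4]); g.append((p,[d[0],wd,d[1]]))
X=[]
for i in range(3):
    t=tri([ray(p,d[i]) for p,d in g]); X.append(t[0]); print(np.round(t[0],4),t[1])
print(np.linalg.norm(X[2]-X[0]),"mid",(X[0]+X[2])/2,"yaw",np.degrees(np.arctan2(-(X[2]-X[0])[0],(X[2]-X[0])[1])),env.read_state()["clock"])
```

```text
[ 0.00115097 -0.08191876  0.16059973] [-1.72817522e+01  4.28499261e-02  1.79998490e+02]
2 [array([223.7, 124.1]), array([220.5, 230.5])] [221.80334728 179.93723849] 239Traceback (most recent call last):
  File "<stdin>", line 8, in <module>
IndexError: list index out of range
```

Run:
```python
from h import *
p0=env.grab_frame("wrist")
o=np.array([.00115,-.0819,.1606])
D={(.40,.11):[(223.4,123.5),(221.6,179.6),(220.1,230.)],(.50,.06):[(316.4,169.2),(309.6,220.2),(304.1,267)]}
X=[]
for i in range(3):
    L=[]
    for k,d in D.items():
        q=dict(p0);q["position"]=np.array([*k,.3393])+o;q["orientation"]=np.array([-17.25,.0,180.]);L.append(ray(q,d[i]))
    t=tri(L);X.append(t[0]);print(np.round(t[0],4),t[1])
print(np.linalg.norm(X[2]-X[0]),(X[0]+X[2])/2,"yaw",np.degrees(np.arctan2(-(X[2]-X[0])[0],(X[2]-X[0])[1])),env.read_state()["clock"])
```

```text
[0.5033 0.0467 0.1659] [np.float64(0.0), np.float64(0.0)]
[0.5116 0.109  0.1643] [np.float64(0.2), np.float64(0.2)]
[0.5188 0.1708 0.1658] [np.float64(0.0), np.float64(0.0)]
0.12504150842787812 [0.51105372 0.10876426 0.16585744] yaw -7.1599765692019375 6.2167
```

Run:
```python
from h import *
def g(p,o): env.goto(p,o)
# worktop edge corner from the start scene view (800-wide px 508,320)
p=env.grab_frame("scene")
for uv in [(508,320),(445,392)]:
    o,d=ray(p,np.array(uv)*.8); print("edge",np.round(o-d*o[2]/d[2],3))
o=[180,0,-97.1]; c=[.511,.108]
print([env.inverse_kinematics([.5,-.08,z],[180,0,-97.1]) is not None for z in (.02,.2)])
g([*c,.25],o)
print(env.move_straight([*c,.128],rate=.12,force_limit=8), env.read_state()["position"])
print("W",env.read_state()["force"])
env.gripper_to(.35,15); s=env.read_state(); print(s["opening"],s["finger_force"],s["force"],s["position"])
q=s["position"]
print(env.move_straight([q[0],q[1],q[2]+.085],rate=.1,force_limit=25)); s=env.read_state(); print(s["opening"],s["finger_force"],s["force"],s["clock"])
w=env.grab_frame("side"); w2=env.grab_frame("scene"); cv2.imwrite("pics/lift.png",cv2.resize(np.hstack([w["image"][60:300,120:440],w2["image"][100:340,160:480]]),(800,300)))
```

```text
edge [ 0.438 -0.143  0.   ]
edge [0.387 0.055 0.   ]
[True, True]
False [0.51168119 0.10815177 0.12887528]
W [-0.44877995 -0.16041746  0.06887659]
0.44460564450478457 14.986922834068537 [-0.12235043  0.19371874 -0.19428141] [0.51092434 0.10797104 0.12789673]
False
0.44479231422049165 14.986793752759695 [-0.19645562  0.17000327 -0.95748308] 9.8417
```

View pics/lift.png

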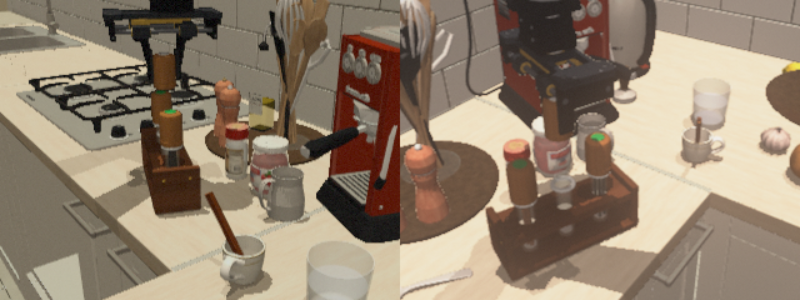

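The cap is off and in the gripper, at the top of both halves. The open tube with its white collar is at about (563,190) in the right half, and both neighbours are still closed.

Run:
```python
from h import *
env.move_straight([.50,-.075,.213],rate=.25)
env.move_straight([.50,-.075,.05],rate=.15,force_limit=8)
print(env.move_straight([.50,-.075,.010],rate=.03,force_limit=4)); s=env.read_state(); print(s["position"],s["force"],s["clock"])
z=s["position"][2]
env.gripper_to(1.0); env.move_straight([.50,-.075,.20],rate=.25)
# views of the open tube and stick
for k,pos in enumerate([[.50,.0,.30],[.42,.09,.30],[.52,.09,.32]]):
    env.goto(pos,[180,0,-90]); env.dwell(.15); p=env.grab_frame("wrist"); save(p,f"t{k}")
    print(np.round(p["position"],4).tolist(),np.round(p["orientation"],2).tolist())
    for t in ["tube_mouth","tube_a","cap_a"]: print(t,[(np.round(q["xyz"],3).tolist(),round(q["score"],2)) for q in env.search_frame(p,t)[:4]])
    x,y=proj(p,[.511,.108,.124]).astype(int); print(x,y)
    c=p["image"][max(y-50,0):y+50,max(x-65,0):x+65]; cv2.imwrite(f"pics/tc{k}.png",cv2.resize(c,(390,300),interpolation=cv2.INTER_CUBIC)); print(c.shape)
cv2.imwrite("pics/tc.png",np.hstack([cv2.imread(f"pics/tc{k}.png") for k in (0,1)]))
print(env.read_state()["clock"])
```

```text
True
[ 0.49947294 -0.07503066  0.01642492] [-1.02746407  0.13598765  3.34541443] 13.075
[0.5011, -0.082, 0.4585] [-17.2, -0.23, 179.92]
tube_mouth [([0.514, 0.106, 0.109], 0.94)]
tube_a [([0.503, 0.035, 0.079], 0.66)]
cap_a [([0.501, -0.076, 0.06], 0.74), ([0.499, 0.036, 0.166], 0.73), ([0.517, 0.157, 0.161], 0.57)]
309 265
(100, 130, 3)
[0.4217, 0.008, 0.4605] [-17.24, 0.01, 179.9]
tube_mouth [([0.512, 0.103, 0.107], 0.79)]
tube_a [([0.507, 0.111, 0.112], 0.94), ([0.51, 0.16, 0.085], 0.63)]
cap_a [([0.494, -0.071, 0.058], 0.97), ([0.503, 0.155, 0.133], 0.83), ([0.492, 0.041, 0.168], 0.78)]
241 195
(100, 130, 3)
[0.5206, 0.0082, 0.4806] [-17.26, 0.0, 179.98]
tube_mouth [([0.514, 0.112, 0.11], 0.96)]
tube_a [([0.504, 0.114, 0.111], 0.93), ([0.517, 0.16, 0.079], 0.59)]
cap_a [([0.516, 0.159, 0.163], 0.95), ([0.501, 0.041, 0.168], 0.86), ([0.5, -0.07, 0.058], 0.77)]
326 190
(100, 130, 3)
17.6583
```

View pics/tc.png

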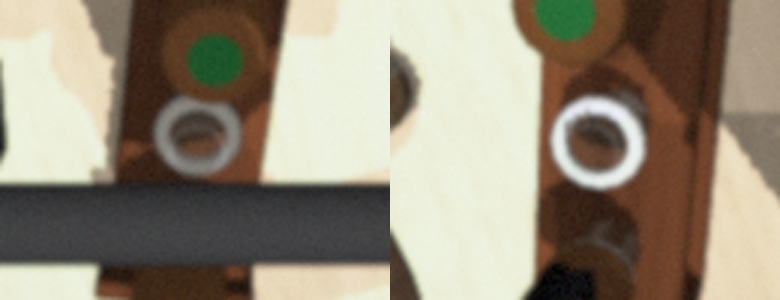

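Both crops show the white collar ring of the open tube, at (198,136) on the left and (599,142) on the right. In full-frame pixels that is (310,260.3) and (245.7,192.3).

Run:
```python
from h import *
p0=env.grab_frame("wrist")
def cam(po,orr): q=dict(p0);q["position"]=np.array(po);q["orientation"]=np.array(orr);return q
C=[cam([0.5011,-0.082,0.4585],[-17.2,-.23,179.92]),cam([.4217,.008,.4605],[-17.24,.01,179.9]),cam([.5206,.0082,.4806],[-17.26,0,179.98])]
G=[(309,265),(241,195),(326,190)];px=[]
for k,c in enumerate(C):
    im=cv2.imread(f"pics/t{k}.png");x,y=G[k];x0,y0=x-24,y-26;i=im[y0:y+22,x0:x+24].astype(int)
    m=(((i.max(2)-i.min(2))<30)&(i.min(2)>(75 if k==0 else 120))).astype(np.uint8)
    cs,_=cv2.findContours(m,cv2.RETR_EXTERNAL,cv2.CHAIN_APPROX_NONE);b=max(cs,key=cv2.contourArea)
    e=cv2.fitEllipse(b);px.append(np.array(e[0])+[x0,y0]);o,d=ray(c,px[-1]);print(px[-1],e[1],np.round(o+d*(.111-o[2])/d[2],4))
print(tri([ray(c,q) for c,q in zip(C,px)]))
# stick from a wrist view + scene + side
env.goto([.50,-.24,.30],[180,0,-90]); env.dwell(.1); V=[env.grab_frame("wrist"),env.grab_frame("side")]
E=[]
for p in V:
    m=mask(p,"stick",proj(p,[.505,-.18,.095])); 
    if m is None: print("none");E.append(None);continue
    e=ends(m);E.append(e);print(np.round(e,1).tolist(),m.sum())
save(V[0],"s0"); x,y=proj(V[0],[.505,-.18,.095]).astype(int);print(x,y)
cv2.imwrite("pics/s0c.png",cv2.resize(V[0]["image"][max(y-80,0):y+80,max(x-100,0):x+100],(500,400)))
T=np.array([.4954,-.1703,.1201]);print("proj top",[proj(p,T).round(1) for p in V])
if all(e is not None for e in E):
    w=sorted(E[0],key=lambda q:np.hypot(*(q-proj(V[0],T))))
    print("top",tri([ray(V[0],w[0]),ray(V[1],E[1][0])]))
    N=[np.cross(ray(V[0],w[0])[1],ray(V[0],w[1])[1]),np.cross(ray(V[1],E[1][0])[1],ray(V[1],E[1][1])[1])]
    a=np.cross(*N);a/=np.linalg.norm(a);print(a*np.sign(a[2]))
print(env.read_state()["clock"])
```

```text
[309.35113144 259.7822094 ] (25.38631820678711, 28.441247940063477) [0.5114 0.1075 0.111 ]
[244.82051468 192.0326767 ] (29.453786849975586, 31.337942123413086) [0.5105 0.1076 0.111 ]
[325.5663662  186.99922752] (26.46971893310547, 26.73448944091797) [0.5114 0.1072 0.111 ]
(array([0.51124216, 0.10796375, 0.10941305]), [np.float64(0.4), np.float64(0.4), np.float64(0.4)])
[[297.1, 174.0], [325.2, 235.0]] 485
[[286.5, 214.7], [310.5, 263.0]] 338
315 218
proj top [array([323.6, 233.5]), array([288. , 214.4])]
top (array([ 0.49356293, -0.16769869,  0.11856938]), [np.float64(0.2), np.float64(0.2)])
[-0.31597451  0.3980511   0.86122903]
19.2583
```

View pics/s0c.png

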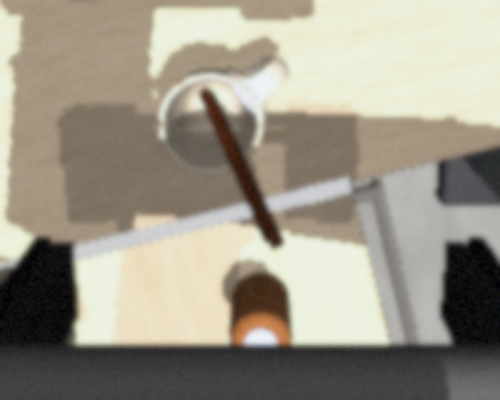

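The crop shows the stick from inside the cup at (205,92) to its free end at (275,240). The cap stands upright on the worktop at (260,320), clear of it. Next I'll grasp along the stick's axis.

```bash
cat >> h.py <<'E'
A=np.array([-.317,.390,.865]);A/=np.linalg.norm(A)
TOP=np.array([.4945,-.169,.1192])
def frame(a,sgn):
    c=np.cross(a,[0,0,1]);c/=np.linalg.norm(c);c*=sgn
    z=-a;x=np.cross(c,z);return R.from_matrix(np.c_[x,c,z]).as_euler('xyz',degrees=True)
E
python3 - <<'E'
from h import *
tcp=TOP-.039*A
best=None
for s in (1,-1):
    o=frame(A,s)
    J=[env.inverse_kinematics(tcp+k*A,o) for k in (.08,0,.12)]
    print(s,o.round(1),[None if j is None else j.round(0).tolist() for j in J])
    if all(j is not None for j in J):
        n=abs(J[0]-env.read_state()["joint_positions"]).max()
        if best is None or n<best[0]: best=(n,s,o)
print(best); o=best[2]
env.goto(tcp+.08*A,o); 
print(env.move_straight(tcp,rate=.12,force_limit=6)); 
env.gripper_to(0.0,12); s=env.read_state(); print(s["opening"]*87,s["finger_force"],s["force"],s["position"]-tcp)
print(env.move_straight(tcp+.12*A,rate=.12,force_limit=20)); s=env.read_state(); print(s["opening"]*87,s["finger_force"],s["force"],s["clock"])
V=[env.grab_frame("scene"),env.grab_frame("side"),env.grab_frame("wrist")]
cv2.imwrite("pics/st.png",cv2.resize(np.hstack([V[0]["image"][60:300,260:540],V[1]["image"][60:300,160:440],V[2]["image"][:240,150:430]]),(800,228)))
E
```

```text
1 [180.   30.2 129.1] [[3.0, 5.0, -57.0, 71.0, -25.0, 151.0], [-19.0, 15.0, -57.0, 118.0, -17.0, 123.0], [11.0, 1.0, -54.0, 56.0, -32.0, 160.0]]
-1 [180.  -30.2 -50.9] [[3.0, 5.0, -57.0, 71.0, -25.0, -29.0], [-19.0, 15.0, -57.0, 118.0, -17.0, -57.0], [11.0, 1.0, -54.0, 56.0, -32.0, -20.0]]
(np.float64(71.3079663262281), -1, array([180.        , -30.15744605, -50.89508122]))
False
11.469484524522482 11.999334509018809 [-0.09676276 -0.3735527   0.27463505] [ 2.27229689e-05 -2.73153080e-05  5.41991363e-06]
False
11.658207553912288 11.999120903201401 [-0.64506263  0.1062389  -0.01711101] 23.6333
```

View pics/st.png

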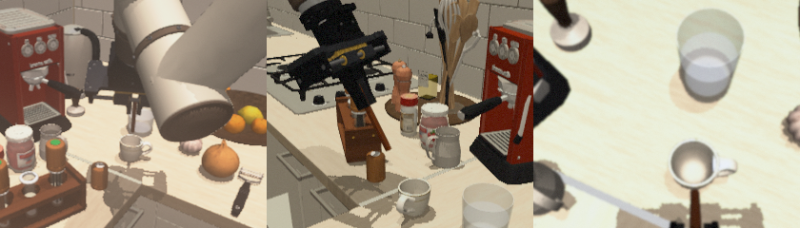

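The stick is in the gripper and clear of the cup. The cup is upright at (130,148) in the first panel and the cap still stands at (97,175). Now I'll bring the stick upright and measure its true axis.

Run:
```python
from h import *
env.goto([.49,-.06,.34],[180,0,-97.1])
env.goto([.5113,.1076,.315],[180,0,-97.1]); env.dwell(.2)
s=env.read_state(); print(s["position"],s["tool_rot"],s["joint_positions"].round(0),s["opening"]*87)
V=[env.grab_frame("scene"),env.grab_frame("side")]; E=[];ims=[]
for p in V:
    pr=proj(p,[.5113,.1076,.27]); m=mask(p,"stick",pr); e=ends(m); E.append(e)
    print(np.round(e,1).tolist(),m.sum(),"expect",proj(p,[.5113,.1076,.315]).round(1),proj(p,[.5113,.1076,.226]).round(1))
    x,y=pr.astype(int); c=p["image"][max(y-70,0):y+130,max(x-100,0):x+100].copy(); ims.append(cv2.resize(c,(400,400)))
cv2.imwrite("pics/v.png",np.hstack(ims))
print("bottom",tri([ray(p,e[1]) for p,e in zip(V,E)]))
N=[np.cross(ray(p,e[0])[1],ray(p,e[1])[1]) for p,e in zip(V,E)];a=np.cross(*N);a/=np.linalg.norm(a);print(a*np.sign(a[2]),env.read_state()["clock"])
```

```text
[0.5112513  0.10640185 0.31521734] [-1.79979299e+02 -3.63286587e-03 -9.71971454e+01] [ 30.   9.  -5.   0. -77. -37.] 11.482142650864523
[[282.5, 147.7], [285.4, 189.9]] 278 expect [282.6 144. ] [286.4 192.2]
[[248.4, 54.0], [250.9, 113.0]] 244 expect [249.4  73. ] [251.4 115.5]
bottom (array([0.51092046, 0.10934516, 0.23125176]), [np.float64(0.1), np.float64(0.1)])
[ 0.00173439 -0.01078837  0.9999403 ] 25.825
```

View pics/v.png

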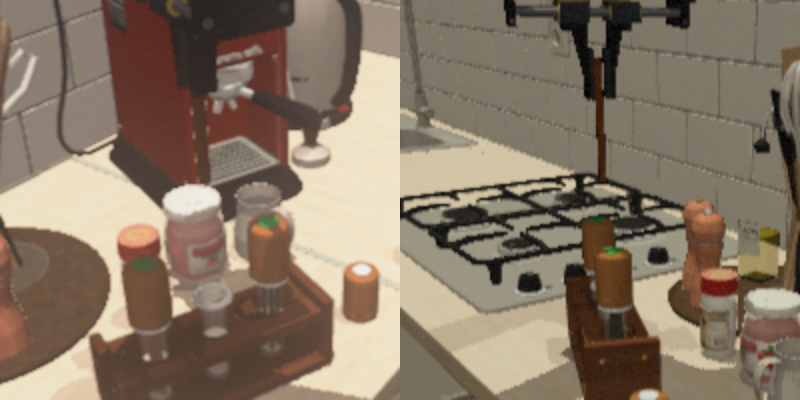

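The stick hangs vertical, tilted less than 1°, with its lower end at (.511,.109), directly over the open tube. Inserting now.

Run:
```python
from h import *
c=[.5113,.1070]
env.move_straight([*c,.225],rate=.15)
h=env.move_straight([*c,.131],rate=.06,force_limit=4); s=env.read_state(); print(h,s["position"],s["force"],s["opening"]*87)
if not h:
    env.gripper_to(.35); env.dwell(.3); env.move_straight([*c,.20],rate=.2)
    q=s["position"]; p=env.grab_frame("scene"); w=env.grab_frame("side")
    x,y=proj(p,[.511,.108,.15]).astype(int);x2,y2=proj(w,[.511,.108,.15]).astype(int)
    cv2.imwrite("pics/in.png",np.hstack([cv2.resize(i["image"][b-60:b+60,a-60:a+60],(400,400)) for i,a,b in ((p,x,y),(w,x2,y2))]))
    print([(np.round(r["xyz"],3).tolist(),round(r["score"],2)) for r in env.search_frame(p,"stick")])
print(env.read_state()["clock"])
```

```text
False [0.5115433  0.10709057 0.13138093] [0.03172832 1.48726585 0.11131649] 11.423823669781251
[([0.508, 0.105, 0.137], 0.63)]
29.8917
```

View pics/in.png

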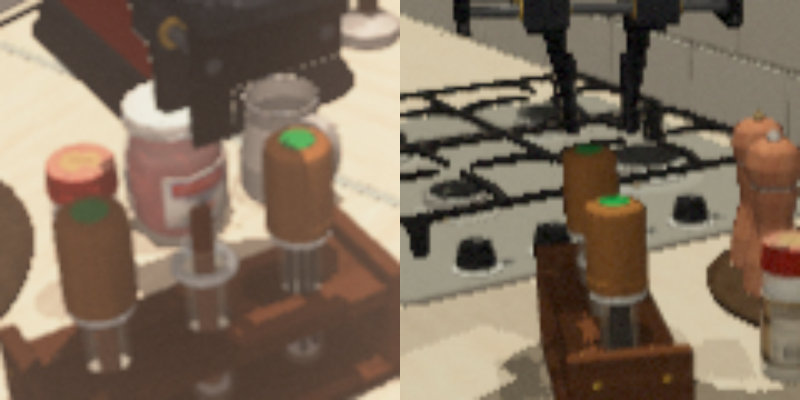

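The left half shows the stick in the middle tube, with its top at (203,205). That is about z 0.148, and fully seated is 0.147. Now I'll put the cap back.

Run:
```python
from h import *
o=[180,0,-97.1]; a=[.4995,-.075]; c=[.5112,.1078]
env.move_straight([*c,.26],rate=.25); env.gripper_to(1.0)
env.goto([*a,.20],o)
print(env.move_straight([*a,.0172],rate=.12,force_limit=6)); env.gripper_to(.35,15)
s=env.read_state(); print(s["position"],s["opening"]*87,s["finger_force"])
env.move_straight([*a,.26],rate=.25); env.move_straight([*c,.26],rate=.2); env.move_straight([*c,.19],rate=.12); env.dwell(.2)
s=env.read_state(); print(s["position"],s["opening"]*87)
h=env.move_straight([*c,.122],rate=.04,force_limit=5); s=env.read_state(); print(h,s["position"],s["force"],s["opening"]*87,s["clock"])
```

```text
False
[ 0.4995314  -0.07500432  0.01718501] 38.339876710931776 14.999974333184127
[0.51168059 0.1080014  0.1909209 ] 38.87545364357481
True [0.511179   0.10770194 0.12804404] [-0.07796781 -0.08261338  3.94067932] 38.91509867287017 39.2667
```

Run:
```python
from h import *
c=[.5112,.1078]
env.gripper_to(1.0); env.move_straight([*c,.26],rate=.15); env.goto([.42,.25,.34],[180,0,-90]); env.dwell(.3)
p=env.grab_frame("scene"); w=env.grab_frame("side"); 
x,y=proj(p,[.511,.108,.14]).astype(int)
cv2.imwrite("pics/f.png",np.hstack([cv2.resize(p["image"][y-75:y+75,x-75:x+75],(400,400)),cv2.resize(w["image"][60:310,140:390],(400,400))]))
print(x,y,env.read_state()["clock"])
```

```text
289 233 42.5167
```

View pics/f.png

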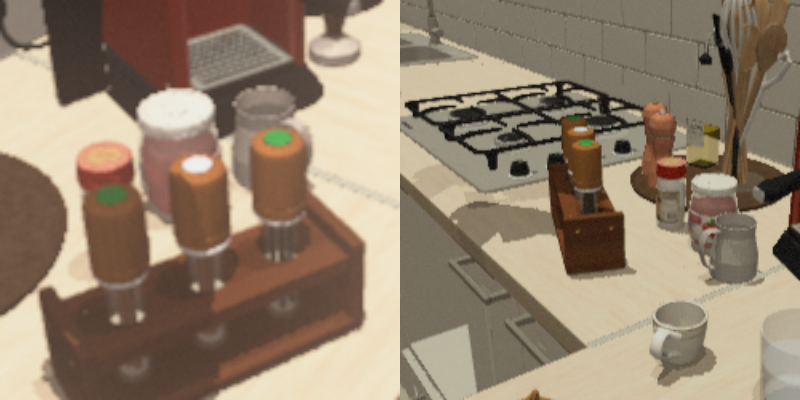

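The white-dot cap at (198,165) sits level with its two neighbours. The cup, the jug and both jars are upright, so I'm handing in.

```bash
python3 -c "
from workcell import env
print(env.close_job())"
```

```text
the job is handed in; nothing more can be done
None
```

The cinnamon stick stands in the middle tube with its own cap back fully home, the other two tubes are still closed, nothing was knocked over, and the job was handed in with the clock at about 42.5 s.

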